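Ready the record vacuum: stopper the flask, set the suction valve

ROBOT

A 6-joint arm with a two-finger parallel gripper is mounted at the origin on the work surface. World frame = base frame: x ahead of the robot, y to its left, z up, the work surface at z = 0. Lengths are in m, angles in rad, forces in N, time in s.
With the tool pointing down it reaches from about 0.225 to 0.875 m from the base axis. Payload 3.4 kg.
Tool frame: the origin (TCP) lies on the centre line of the jaws, within the pads' length; the fingertips stand 17 mm ahead of it and the grasp point (between the pads) lies 2 mm behind it; z points along the fingers, y is the line along which they close (so a half turn about z gives the same grasp; the last joint's range is limited). The gripper opens to 85 mm and grips with 20 to 120 N. Pads are 22 mm wide; open, the fingers measure 114 mm over their backs; the gripper's body (76 mm by 85 mm) begins 54 mm behind the grasp point. The pads swing forward as they close: fully open they stand 13 mm farther back than shut.
Start: joints at [-1.267, 0.276, 1.505, -0, 1.361, -0.121], TCP at [0.237, -0.524, 0.248] pointing down, gripper open.
Joint ranges: [-2.89, 2.89], [-0.75, 2.08], [0.22, 2.7], [-1.18, 4.32], [0.11, 2.71], [-2.7, 2.7]. Speed limits (rad/s): [2.57, 2.57, 3.14, 3.14, 3.14, 3.14].

INTERFACE

Orientations are given as a unit quaternion [w, x, y, z].
In Python, from rig import manip gives the robot as it stands.
- The arm moves only by the tool move_arm, never from a script. Its argument "steps" is one flat list of numbers, 7 for each row, row after row: the turn, a rotation vector about the world's x, y, z normalised to -1 to 1, where 1 is 360 degrees, then the shift along the world's x, y, z normalised to -1 to 1, where 1 is 1 m, then the opening, from -1 (shut) to 1 (fully open). A call has exactly 10 rows; each row is the pose to reach, as a shift and turn from the pose commanded when the call began, turning the shorter way round; what a row does not reach only later rows make up. A row lasts 1/10 s, in which the tool goes at most 50 mm and 8.59 degrees, less where a joint would pass 70% of its speed; a pose out of reach is approached as far as the arm can. A call with a number of a shift or a turn outside -1 to 1 is refused whole. A call with a gripper value outside its range is refused whole. The fingers move at their own pace and stop on an object; "squeeze" is the grip in N (left out, the last holds). Time passes only in rows, so rows that repeat a pose let the fingers close, or fill a call up. It gives the time, the measured TCP pose, the force, the opening and the grip force at its end, in the units of the state.
- manip.get_state(): the state, without advancing time (a new reading comes with each control period).
- manip.get_image(name): name is "side" or "top"; returns a dict with "pixels" (480x640x3 uint8, blue, green, red), "fx", "fy", "cx", "cy" (pixels), "D" ([k1, k2, p1, p2, k3] as OpenCV has them; the pictures are not rectified), "R" (3x3) and "t" (3): a world point X has camera coordinates R X + t. Camera axes: x right, y down, z forward; pixel columns grow to the right and rows downward; lengths in m; the calibration is good to about 2 mm. A picture is of the moment at which its call begins. There is no depth.
- manip.sign_off(): hands the job in; it is judged then, once.
The state is a dict: "clock": time; "qpos": joint angles; "qd": joint speeds; "effort": joint torques, N m; "position": TCP position; "ee_rot": TCP orientation; "contact_force": force on the tool from outside, world axes, zero at the start; "moment": the same for the moment, N m; "width": finger opening in m; "gripper_force": force on a finger pad.
Only numpy, scipy, OpenCV 4.12 (cv2) and the standard library are available. Lean on these libraries where they do the work, as an engineer would, in place of code of your own. Each camera call takes 0.05 s, during which the arm holds its last target. There are 200 camera calls.

TASK

Get the record vacuum ready: first gently set the stopper from the white coaster upright into the neck of the glass flask, with its collar fully down on the rim, and let go of it. Then turn the red valve lever until it points straight at the yellow tab, and leave it there. Leave the tumbler, record weight, green adapter, brush and remote control where they are.

Things in the scene. Friction and masses are not known exactly. Their poses are not given: they have to be found in the camera images.
- unit: the record vacuum, fixed to the shelf: a grey pump housing 260 x 260 x 70 mm, with a side tray on its +y side carrying a glass flask. Origin: under the centre of the housing, on the shelf. The flask axis is at x 20, y 200 in this frame, the valve axis at x 50, y 60 (mm)
- flask_rim (a point): centre of the mouth of the glass flask, 130 mm above the shelf; fixed to the unit, its axes parallel to the unit's. The neck is an upright tube 45 mm long, bore 40 mm, outside diameter 48 mm, wall 4 mm; below it the flask widens to 92 mm. A thin copper pipe leaves the neck 36 mm below the rim towards the valve
- pivot (a point): point on the upright valve axis at mid-height of the lever arm, 114 mm above the shelf and 44 mm above the housing's top; axes parallel to the unit's
- lever (a joint): angle of the red valve lever about the upright axis through point pivot, rad, 0 to 1.571. At 0 (closed) the lever points from the pivot along the unit's -x, at 1.571 (fully open) along the unit's -y; it grows anticlockwise seen from above. Stiff (about 0.25 N m), it stays where it is left
- lever_tip (a point): middle of the end face of the red lever arm, 100 mm from the valve axis. The arm is 18 mm wide and 14 mm high, its underside 107 mm and its top 121 mm above the shelf, with free space of 37 mm under it down to the housing's top. The point turns with the lever: its own -x is the direction the lever points in
- tab_mark (a point): top centre of the fixed yellow tab that marks the wanted opening: an upright tab 22 mm (radial) x 10 mm x 46 mm on top of the housing, centred 122 mm from the valve axis, its top 116 mm above the shelf. Its own -x points from the valve axis to the tab. The lever is set when its direction from the pivot is that of the tab
- stopper: loose tapered stopper, 80 mm tall, 80 g, standing upright on the coaster, origin at the centre of its foot, z up: a black rubber plug tapering from 25 mm at the foot to 35 mm over 38 mm, a black collar 54 mm in diameter and 7 mm thick (38 to 45 mm up), and an orange cylindrical knob 28 mm in diameter (45 to 80 mm up)
- collar (a point): centre of the underside of the stopper's collar, 38 mm above its foot, on its axis; fully home it lies at point flask_rim
- stopper_grip (a point): point on the stopper's axis inside the orange knob, 64 mm above its foot: good to grip from above
- coaster: loose white ceramic coaster 100 mm in diameter, 8 mm thick, under the stopper; origin at the centre of its underside
- tumbler: loose empty glass tumbler 76 mm in diameter, 90 mm tall, origin at the centre of its underside; leave alone
- weight: loose aluminium record weight 78 mm in diameter, 45 mm tall, origin at the centre of its underside; leave alone
- adapter: loose green plastic 45 adapter, disc 64 mm in diameter, 12 mm thick, origin at the centre of its underside; leave alone
- brush: loose black carbon-fibre stylus brush, 35 x 110 x 32 mm, origin at the centre of its underside; leave alone
- remote: loose black remote control 45 x 160 x 18 mm, origin at the centre of its underside; leave alone
Things that resemble listed ones, but are neither listed nor needed, are in the scene too. What is shaped like the stopper but blue is not meant.

How it is judged:
By the outcome, as a careful person would: the job done as asked, in the order asked, and still so for the second after the job is handed in, with the robot touching nothing.
It also fails if it takes over 51 s, if anything falls off the work surface, if the arm or the gripper's body presses on something with over 40 N, if the wrist force passes 120 N, or if a joint passes its speed limit or range.

## Working session

There is one attempt and no reset: what is moved stays moved. The work goes in short steps, Python scripts to look and compute and a tool call to move; the robot and the scene stay as the last step left them, time stands still between calls to the robot, and variables do not carry over. Pictures are saved under pics/ and viewed, at most 10 in all, crops included, and the job is handed in when it is done.

Besides the shell and the picture viewer there is one more tool, called after "Request:" as name(argument=value, ...) on one line, values as JSON. move_arm: Moves the arm, as the interface text tells. Scaled input: -1 to 1 covers 1 m each way for a shift and 360 degrees each way for a turn. Its arguments: {"type":"object","properties":{"steps":{"type":"array"},"squeeze":{"type":"number"}},"required":["steps"]}

```bash
mkdir -p pics
python3 - <<'E'
from rig import manip
import cv2,pickle
d={}
for n in("side","top"):
    im=manip.get_image(n);d[n]=im;cv2.imwrite(f"pics/{n}0.png",im["pixels"])
    print(n,im["fx"],im["fy"],im["cx"],im["cy"],im["D"],im["R"],im["t"])
pickle.dump(d,open("d0.pkl","wb"))
print(manip.get_state())
E
```

```text
side 616.4957517458319 616.4957517458319 304.78956775846603 238.7366483783977 [0.04969144 0.         0.         0.         0.        ] [[-0.77554973 -0.63127396  0.0039753 ]
 [-0.37351217  0.45378242 -0.80905511]
 [ 0.5089315  -0.62894729 -0.58771934]] [0.42097336 0.30160497 1.08296448]
top 549.6155331390293 549.6155331390293 316.1224599640038 233.99330877438885 [0.05558574 0.         0.         0.         0.        ] [[-0.02610934 -0.99964198  0.00584878]
 [-0.98993656  0.02504095 -0.13927872]
 [ 0.1390824  -0.00942639 -0.99023595]] [-0.01982716  0.59528674  1.24510456]
{'clock': 0.1, 'qpos': array([-1.26700118e+00,  2.76569330e-01,  1.50603626e+00,  6.53643696e-06,
        1.36074385e+00, -1.20983425e-01]), 'qd': array([ 0.00137477, -0.0011013 , -0.00190097, -0.00051998, -0.00015753,
        0.00050775]), 'effort': array([ 8.47646588e-04, -4.17700982e+01, -2.46406317e+01, -3.17394461e-04,
        5.85182002e-03,  1.98468859e-05]), 'position': array([ 0.23683329, -0.52344745,  0.24749294]), 'ee_rot': array([-8.75018167e-04,  9.77529820e-01,  2.10795349e-01, -7.69961071e-05]), 'contact_force': array([-0.08353805,  0.98402251, -0.13194415]), 'moment': array([ 0.05473681, -0.03800056,  0.02364359]), 'gripper_force': 0.0, 'width': 0.08529229520014957}
```

View pics/side0.png

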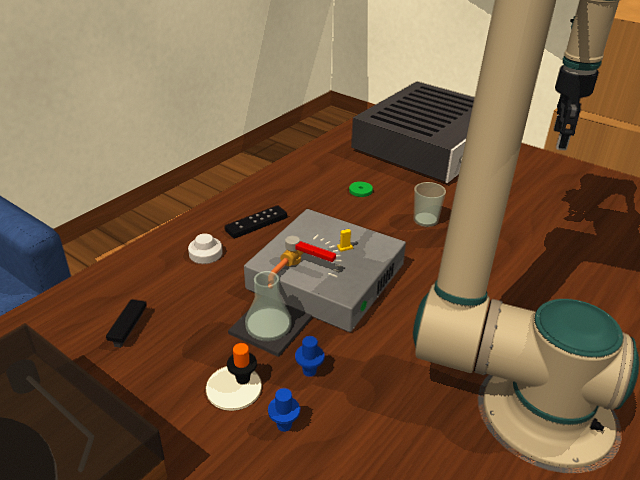

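View pics/top0.png

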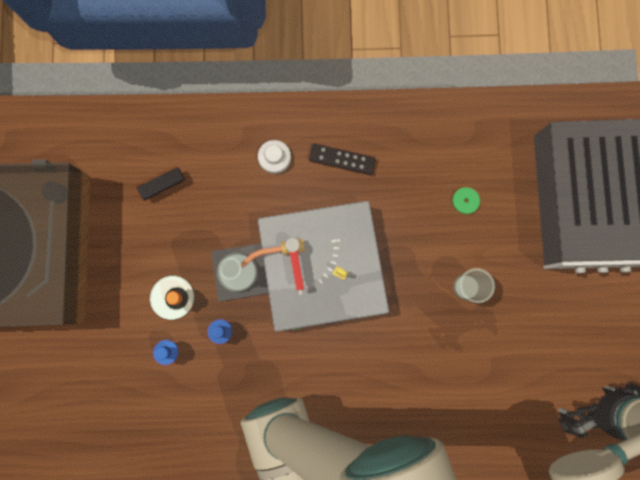

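The side view shows the orange knob at about (241,355), the flask mouth at (267,280) and the tab at (345,240). In the top view, the knob is at (173,297), the flask at (235,270), the valve at (293,245), the lever tip at (299,290) and the tab at (340,272). I'll enlarge both to measure.

Run:
```python
import cv2,pickle
d=pickle.load(open("d0.pkl","rb"))
s=d["side"]["pixels"][225:415,200:415];t=d["top"]["pixels"][195:340,150:350]
cv2.imwrite("pics/sz.png",cv2.resize(s,None,fx=3.1,fy=3.1,interpolation=2)) 
cv2.imwrite("pics/tz.png",cv2.resize(t,None,fx=4,fy=4,interpolation=2))
import numpy as np
for n in d:
    p=d[n]["pixels"];h=cv2.cvtColor(p,cv2.COLOR_BGR2HSV)
    for c,(a,b) in dict(orange=((5,200,150),(14,255,255)),red=((0,200,100),(3,255,255)),yellow=((20,180,100),(30,255,255))).items():
        m=cv2.inRange(h,np.array(a),np.array(b));k,l,st,ce=cv2.connectedComponentsWithStats(m)
        for i in range(1,k):
            if st[i,4]>20: print(n,c,st[i],ce[i].round(2))
```

```text
side orange [273 258  15  15  55] [279.93 265.13]
side orange [233 343  16  25 278] [239.54 353.61]
side red [296 241  40  21 352] [315.37 251.06]
side yellow [337 229  16  23 232] [344.89 240.48]
```

View pics/sz.png

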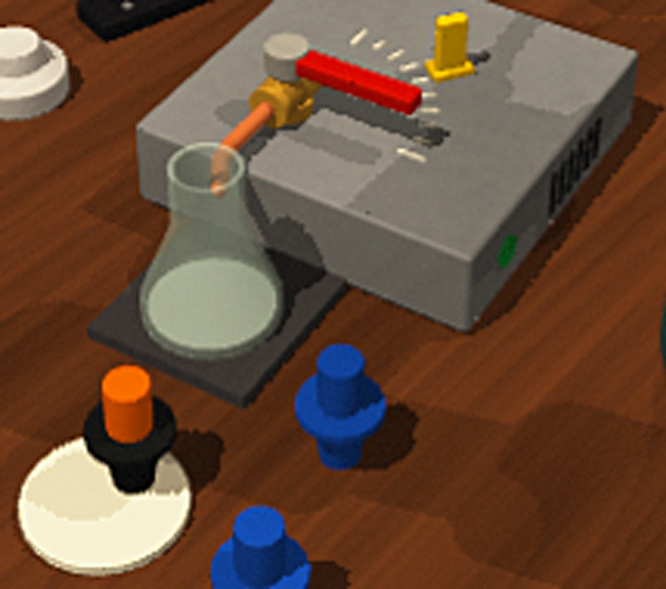

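View pics/tz.png

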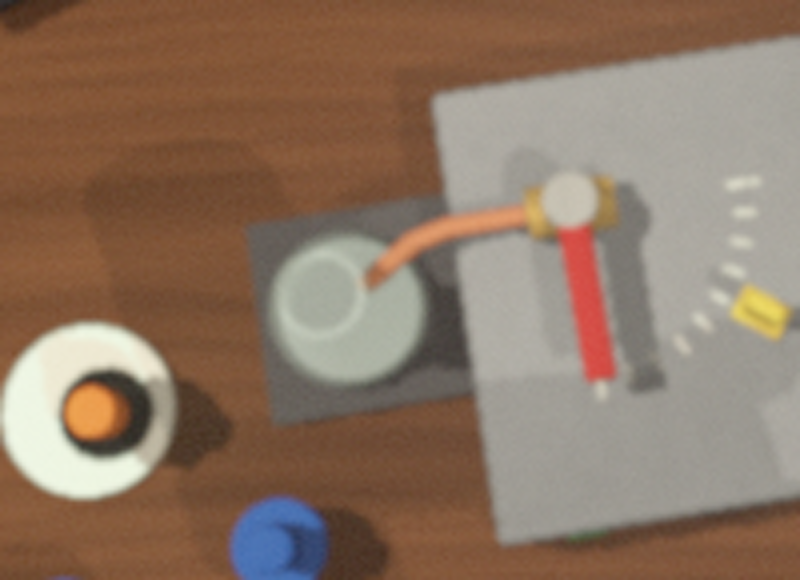

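The enlarged side view (3.1x) shows the knob top at (127,380), the flask rim centre at (207,168), the valve cap at (287,46), the tab top at (452,20) and the lever end at (413,97). In the top view (4x) the same points are at (95,411), (321,293), (571,199), (762,310) and (600,378).

```bash
cat > h.py <<'E'
import numpy as np,cv2
from scipy.optimize import least_squares
def K(c): return np.array([[c["fx"],0,c["cx"]],[0,c["fy"],c["cy"]],[0,0,1.]])
def proj(c,X): return cv2.projectPoints(np.atleast_2d(np.float64(X)),cv2.Rodrigues(c["R"])[0],c["t"],K(c),c["D"])[0][:,0]
def tri(cs,ps):
    r=least_squares(lambda X:np.concatenate([proj(c,X)[0]-p for c,p in zip(cs,ps)]),[.5,.2,.1])
    return r.x,r.fun
def ray(c,p,z):
    u=cv2.undistortPoints(np.float64([[p]]),K(c),c["D"])[0,0]; d=c["R"].T@[*u,1]; o=-c["R"].T@c["t"]
    return o+d*(z-o[2])/d[2]
E
python3 - <<'E'
import pickle;from h import *
d=pickle.load(open("d0.pkl","rb"));S,T=d["side"],d["top"]
s=lambda *p:(np.array(p)+.5)/3.1-.5+[200,225]
t=lambda *p:(np.array(p)+.5)/4-.5+[150,195]
for n,a,b in[("knobtop",(127,380),(95,411)),("rim",(207,168),(321,293)),("cap",(287,46),(571,199)),("tab",(452,20),(762,310)),("ltip",(413,97),(600,378)),("blue",(341,360),(277,548))]:
    X,f=tri([S,T],[s(*a),t(*b)]);print(n,X.round(4),f.round(2))
for p in[(433,97),(500,543)]:print("corner top",ray(T,t(*p),.07).round(4))
for p in[(140,128),(470,258),(636,55)]:print("corner side",ray(S,s(*p),.07).round(4))
for q in[(368.5,203),(388,312.5)]:print("corner T",ray(T,q,.07).round(4))
print("knob by top z=.088",ray(T,t(95,411),.088),ray(S,s(127,380),.088))
print("rim z=.13",ray(T,t(321,293),.13),ray(S,s(207,168),.13))
E
```

```text
knobtop [0.4557 0.285  0.0866] [ 0.37  0.06 -0.29 -0.38]
rim [0.513  0.1535 0.1279] [-0.18 -0.03  0.13  0.17]
cap [0.562  0.0183 0.1216] [ 0.11  0.02 -0.07 -0.1 ]
tab [ 0.4992 -0.0844  0.1151] [ 0.17  0.02 -0.1  -0.15]
ltip [0.4649 0.0051 0.1179] [ 0.42  0.04 -0.26 -0.37]
blue [0.3783 0.187  0.0754] [ 0.56  0.06 -0.4  -0.56]
corner top [0.629  0.0979 0.07  ]
corner top [0.3761 0.0633 0.07  ]
corner side [0.6243 0.1001 0.07  ]
corner side [0.3754 0.0637 0.07  ]
corner side [ 0.4087 -0.1856  0.07  ]
corner T [ 0.6597 -0.1576  0.07  ]
corner T [ 0.4089 -0.1913  0.07  ]
knob by top z=.088 [0.45481864 0.28399552 0.088     ] [0.45532401 0.28620181 0.088     ]
rim z=.13 [0.51317156 0.15345493 0.13      ] [0.51087512 0.15520297 0.13      ]
```

Request:
move_arm(steps=[0,0,0,0.011,0.04,0,1,0,0,0,0.022,0.08,0,1,0,0,0,0.033,0.12,0,1,0,0,0,0.044,0.16,0,1,0,0,0,0.055,0.2,0,1,0,0,0,0.066,0.24,0,1,0,0,0,0.077,0.28,0,1,0,0,0,0.088,0.32,0,1,0,0,0,0.099,0.36,0,1,0,0,0,0.11,0.4,0,1], squeeze=30)

```text
clock: 1.1
position: [0.3468, -0.1222, 0.2482]
ee_rot: [-0.0, 0.978, 0.21, 0.0]
contact_force: [1.6, -0.1, -0.3]
width: 0.0854
gripper_force: 0.0
```

Request:
move_arm(steps=[0,0,0,0.011,0.04,0,1,0,0,0,0.022,0.08,0,1,0,0,0,0.033,0.12,0,1,0,0,0,0.044,0.16,0,1,0,0,0,0.055,0.2,0,1,0,0,0,0.066,0.24,0,1,0,0,0,0.077,0.28,0,1,0,0,0,0.088,0.32,-0.01,1,0,0,0,0.099,0.36,-0.03,0.6,0,0,0,0.108,0.409,-0.06,0.4])

```text
clock: 2.1
position: [0.4548, 0.2802, 0.1926]
ee_rot: [-0.0, 0.978, 0.211, 0.001]
contact_force: [0.2, -0.1, -0.3]
width: 0.0603
gripper_force: 0.0
```

Request:
move_arm(steps=[0,0,0,0,0,-0.02,0.4,0,0,0,0,0,-0.04,0.4,0,0,0,0,0,-0.055,0.4,0,0,0,0,0,-0.07,0.4,0,0,0,0,0,-0.08,0.4,0,0,0,0,0,-0.08,0.4,0,0,0,0,0,-0.08,0.4,0,0,0,0,0,-0.08,0.4,0,0,0,0,0,-0.08,0.4,0,0,0,0,0,-0.08,0.4])

```text
clock: 3.1
position: [0.4541, 0.2783, 0.1131]
ee_rot: [-0.0, 0.978, 0.211, 0.001]
contact_force: [1.1, -0.8, 0.3]
width: 0.0595
gripper_force: 0.0
```

Run:
```python
from rig import manip
import cv2,numpy as np
a=manip.get_image("side")["pixels"][290:420,160:330];b=manip.get_image("top")["pixels"][230:340,130:300]
a=cv2.resize(a,(520,398));b=cv2.resize(b,(520,336))
cv2.imwrite("pics/g1.png",np.hstack([cv2.resize(a,(400,306)),cv2.resize(b,(400,306))]))
print(manip.get_state()["position"])
```

```text
[0.45387904 0.27827195 0.11291452]
```

View pics/g1.png

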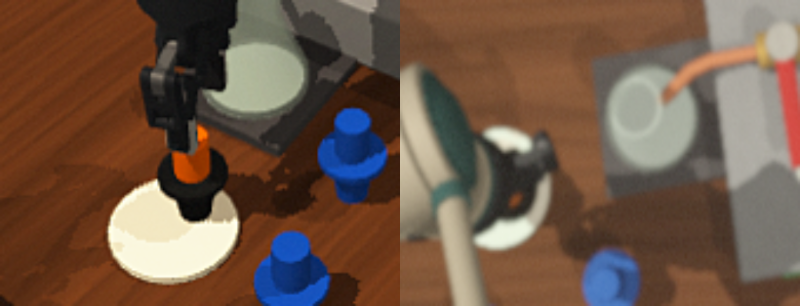

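The fingers straddle the orange knob (around (190,155) in the left half). The arm is about 7 mm short in y, so I'll correct that, go down and close.

Request:
move_arm(steps=[0,0,0,0.001,0.007,0,0.4,0,0,0,0.001,0.007,-0.01,0.4,0,0,0,0.001,0.007,-0.02,0.4,0,0,0,0.001,0.007,-0.03,0.4,0,0,0,0.001,0.007,-0.037,0.4,0,0,0,0.001,0.007,-0.037,0.4,0,0,0,0.001,0.007,-0.037,0.4,0,0,0,0.001,0.007,-0.037,-0.2,0,0,0,0.001,0.007,-0.037,-0.6,0,0,0,0.001,0.007,-0.037,-0.8])

```text
clock: 4.2
position: [0.4551, 0.2853, 0.076]
ee_rot: [-0.0, 0.978, 0.211, 0.001]
contact_force: [0.2, 0.2, 0.8]
width: 0.0269
gripper_force: 29.8
```

Request:
move_arm(steps=[0,0,0,0,0,0,-1,0,0,0,0,0,0,-1,0,0,0,0,0,0,-1,0,0,0,0,0,0,-1,0,0,0,0,0,0.01,-1,0,0,0,0,0,0.03,-1,0,0,0,0,0,0.06,-1,0,0,0,0,0,0.09,-1,0,0,0,0,0,0.12,-1,0,0,0,0,0,0.15,-1])

```text
clock: 5.2
position: [0.4541, 0.285, 0.2267]
ee_rot: [0.0, 0.978, 0.211, -0.001]
contact_force: [0.2, 0.4, -0.3]
width: 0.0273
gripper_force: 29.8
```

Request:
move_arm(steps=[0,0,0,0.008,-0.018,0,-1,0,0,0,0.016,-0.037,0,-1,0,0,0,0.025,-0.056,0,-1,0,0,0,0.034,-0.075,0,-1,0,0,0,0.042,-0.094,0,-1,0,0,0,0.05,-0.113,0,-1,0,0,0,0.055,-0.124,0,-1,0,0,0,0.058,-0.13,0,-1,0,0,0,0.058,-0.13,0,-1,0,0,0,0.058,-0.13,0,-1])

```text
clock: 6.2
position: [0.5123, 0.1557, 0.2255]
ee_rot: [-0.0, 0.978, 0.211, -0.0]
contact_force: [-0.4, 0.2, -0.3]
width: 0.0269
gripper_force: 29.8
```

Run:
```python
from rig import manip
import cv2,numpy as np
from h import *
S=manip.get_image("side");T=manip.get_image("top")
p=manip.get_state()["position"];print(p)
c=S["pixels"][200:350,190:340];c=cv2.resize(c,None,fx=4,fy=4,interpolation=2)
# predicted outlines for foot, collar underside, rim
dz=p[2]-.076
a=np.linspace(0,2*np.pi,60)
def circ(x,y,z,r,col):
    q=proj(S,np.c_[x+r*np.cos(a),y+r*np.sin(a),0*a+z]); q=((q-[190,200]+.5)*4-.5).astype(int)
    cv2.polylines(c,[q[:,None]],True,col,1)
circ(p[0],p[1],dz+.008,.0125,(255,255,0));circ(p[0],p[1],dz+.046,.027,(255,0,255));circ(.512,.1543,.13,.024,(0,255,0))
cv2.imwrite("pics/f1.png",c)
```

```text
[0.5123046  0.15592569 0.2255095 ]
```

View pics/f1.png

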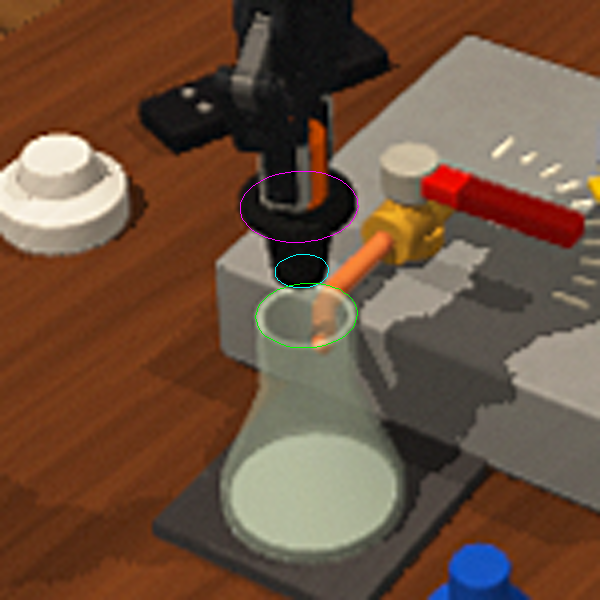

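The side picture shows the stopper (foot at about (302,270)) just above the mouth (306,315), matching the predicted outlines. It needs about 1.5 mm more in -y. I'll lower it gently.

Request:
move_arm(steps=[0,0,0,-0.0005,-0.0015,0,-1,0,0,0,-0.0005,-0.0015,-0.006,-1,0,0,0,-0.0005,-0.0015,-0.013,-1,0,0,0,-0.0005,-0.0015,-0.02,-1,0,0,0,-0.0005,-0.0015,-0.027,-1,0,0,0,-0.0005,-0.0015,-0.034,-1,0,0,0,-0.0005,-0.0015,-0.041,-1,0,0,0,-0.0005,-0.0015,-0.047,-1,0,0,0,-0.0005,-0.0015,-0.052,-1,0,0,0,-0.0005,-0.0015,-0.052,-1])

```text
clock: 7.3
position: [0.5118, 0.1536, 0.1727]
ee_rot: [0.0, 0.978, 0.211, -0.001]
contact_force: [-0.7, -0.6, -0.3]
width: 0.0271
gripper_force: 29.8
```

Request:
move_arm(steps=[0,0,0,0,0,-0.002,-1,0,0,0,0,0,-0.004,-1,0,0,0,0,0,-0.006,-1,0,0,0,0,0,-0.008,-1,0,0,0,0,0,-0.009,-1,0,0,0,0,0,-0.01,-1,0,0,0,0,0,-0.011,-1,0,0,0,0,0,-0.012,-1,0,0,0,0,0,-0.0125,-1,0,0,0,0,0,-0.0125,-1])

```text
clock: 8.3
position: [0.5122, 0.1537, 0.161]
ee_rot: [0.0, 0.978, 0.211, -0.0]
contact_force: [-0.5, 1.1, -1.5]
width: 0.0269
gripper_force: 29.8
```

Request:
move_arm(steps=[0,0,0,0,0,-0.0005,-1,0,0,0,0,0,-0.001,-1,0,0,0,0,0,-0.001,-1,0,0,0,0,0,-0.0015,-1,0,0,0,0,0,-0.0015,-1,0,0,0,0,0,-0.002,-1,0,0,0,0,0,-0.002,-1,0,0,0,0,0,-0.002,-1,0,0,0,0,0,-0.002,-1,0,0,0,0,0,-0.002,-1])

```text
clock: 9.3
position: [0.5124, 0.1539, 0.1601]
ee_rot: [-0.0, 0.978, 0.211, 0.001]
contact_force: [-3.3, 0.1, 5.9]
width: 0.0269
gripper_force: 29.2
```

Run:
```python
from rig import manip
import cv2
S=manip.get_image("side")
cv2.imwrite("pics/f2.png",cv2.resize(S["pixels"][220:320,220:350],None,fx=5,fy=5,interpolation=2))
print(manip.get_state()["position"],manip.get_state()["contact_force"])
```

```text
[0.51237332 0.15388978 0.1600726 ] [-1.70709026  0.22552584  6.27326064]
```

View pics/f2.png

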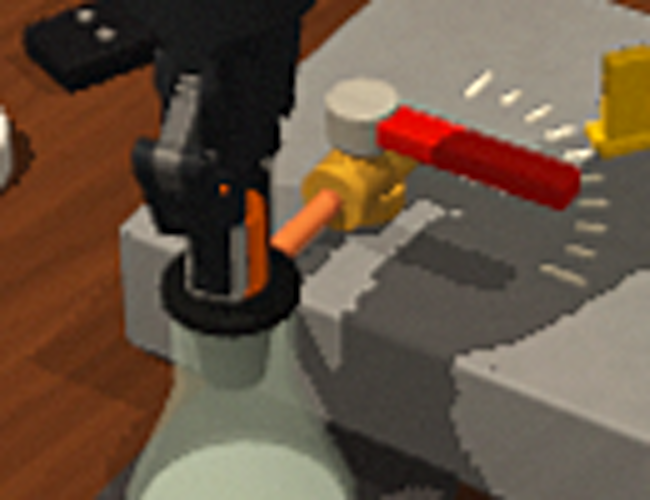

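The picture shows the collar flat on the rim (around (230,300)) with the plug inside the neck, and the force is now 6 N upward. I'll release and rise.

Request:
move_arm(steps=[0,0,0,0,0,0.001,-0.5,0,0,0,0,0,0.001,-0.3,0,0,0,0,0,0.001,0,0,0,0,0,0,0.001,0.2,0,0,0,0,0,0.001,0.4,0,0,0,0,0,0.001,0.4,0,0,0,0,0,0.015,0.4,0,0,0,0,0,0.04,0.4,0,0,0,0,0,0.07,0.4,0,0,0,0,0,0.1,0.4])

```text
clock: 10.35
position: [0.512, 0.1537, 0.2598]
ee_rot: [0.0, 0.978, 0.211, -0.0]
contact_force: [1.0, 0.4, -0.5]
width: 0.0597
gripper_force: 0.0
```

Run:
```python
from rig import manip
from h import *
import pickle
S=manip.get_image("side");st=manip.get_state();p=st["position"];print(p,st["width"])
c=cv2.resize(S["pixels"][230:320,220:350],None,fx=5,fy=5,interpolation=2)
a=np.linspace(0,2*np.pi,60)
for z,r in((.172,.014),(.137,.027),(.13,.027)):
    q=proj(S,np.c_[.5118+r*np.cos(a),.1542+r*np.sin(a),0*a+z]); q=((q-[220,230]+.5)*5-.5).astype(int)
    cv2.polylines(c,[q[:,None]],True,(255,255,0),1)
cv2.imwrite("pics/f3.png",c)
# lever/tab directions
d=pickle.load(open("d0.pkl","rb"));T=d["top"];h=cv2.cvtColor(T["pixels"],cv2.COLOR_BGR2HSV)
m=cv2.inRange(h,np.array((22,110,120)),np.array((32,255,255)));k,l,s,ce=cv2.connectedComponentsWithStats(m)
for i in range(1,k):
    if s[i,4]>15:
        pts=np.argwhere(l==i)[:,::-1].astype(np.float32);print(s[i],ce[i],cv2.minAreaRect(pts))
```

```text
[0.51480622 0.15415614 0.26536113] 0.0596656685797692
[334 267  13  12 105] [339.95238095 272.58095238] ((340.00006103515625, 272.5000305175781), (12.969193458557129, 8.049844741821289), 26.56505012512207)
```

View pics/f3.png

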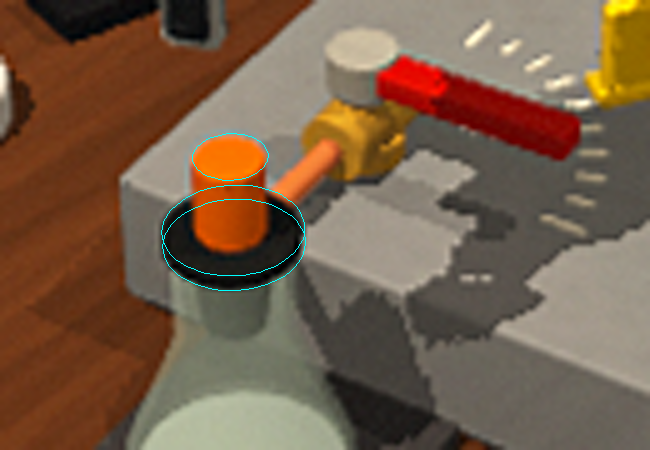

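The stopper's knob and collar match the predicted seated outlines (knob top at (230,157)), so it is upright and home. Next I'll go above the lever and turn to straddle it.

Request:
move_arm(steps=[0,0,-0.006,-0.003,-0.018,0,0.4,0,0,-0.012,-0.006,-0.036,0,0.4,0,0,-0.018,-0.01,-0.055,0,0.4,0,0,-0.024,-0.013,-0.074,0,0.4,0,0,-0.03,-0.016,-0.092,0,0.4,0,0,-0.036,-0.019,-0.11,0,0.4,0,0,-0.042,-0.022,-0.13,0,0.4,0,0,-0.0456,-0.025,-0.1455,-0.01,0.4,0,0,-0.0456,-0.025,-0.1455,-0.02,0.4,0,0,-0.0456,-0.025,-0.1455,-0.02,0.4])

```text
clock: 11.4
position: [0.4862, 0.0085, 0.2375]
ee_rot: [-0.001, 0.998, 0.069, -0.002]
contact_force: [0.1, 0.1, 0.2]
width: 0.0599
gripper_force: 0.0
```

Run:
```python
from rig import manip
from scipy.spatial.transform import Rotation as R
import numpy as np
s=manip.get_state();p=s["position"];q=s["ee_rot"];y=R.from_quat(q,scalar_first=True).as_matrix()[:,1]
print(p,np.degrees(np.arctan2(y[1],y[0])),s["qpos"].round(2),np.array([.4874,.0083,.112])-p)
```

```text
[0.48619616 0.00846529 0.23748733] -82.10966054198077 [-0.13  0.15  1.7   0.    1.29  1.31] [ 0.00120384 -0.00016529 -0.12548733]
```

Request:
move_arm(steps=[0,0,0,0.001,0,-0.025,0.4,0,0,0,0.001,0,-0.05,0.4,0,0,0,0.001,0,-0.075,0.4,0,0,0,0.001,0,-0.095,0.4,0,0,0,0.001,0,-0.11,0.4,0,0,0,0.001,0,-0.12,0.4,0,0,0,0.001,0,-0.1255,0.4,0,0,0,0.001,0,-0.1255,0.4,0,0,0,0.001,0,-0.1255,0.2,0,0,0,0.001,0,-0.1255,0])

```text
clock: 12.4
position: [0.4889, 0.0082, 0.1143]
ee_rot: [0.0, 0.998, 0.069, 0.001]
contact_force: [-0.0, 0.3, -0.5]
width: 0.0429
gripper_force: 0.0
```

Request:
move_arm(steps=[0,0,0,0,0,0,-0.2,0,0,0,0,0,0,-0.4,0,0,0,0,0,0,-0.6,0,0,0,0,0,0,-1,0,0,0,0,0,0,-1,0,0,0,0,0,0,-1,0,0,0,0,0,0,-1,0,0,0,0,0,0,-1,0,0,0,0,0,0,-1,0,0,0,0,0,0,-1])

```text
clock: 13.4
position: [0.4883, 0.0082, 0.1138]
ee_rot: [0.0, 0.998, 0.069, 0.0]
contact_force: [-1.4, 0.6, 5.3]
width: 0.0175
gripper_force: 30.9
```

Run:
```python
from rig import manip
from scipy.spatial.transform import Rotation as R
import numpy as np
s=manip.get_state();p=s["position"]
P=np.array([.5617,.0186]);v=p[:2]-P;r=np.hypot(*v);a0=np.arctan2(-v[1],-v[0]);print(p,r,np.degrees(a0),s["contact_force"])
D=np.radians(58.75)-a0;print(np.degrees(D))
for i in range(1,11):
    a=a0+D*i/10;print(i,round(np.degrees(D*i/10)/360,4),(P-r*np.array([np.cos(a),np.sin(a)])-p[:2]).round(4))
```

```text
[0.48834287 0.00819099 0.11384164] 0.07409193991652935 8.076069374022373 [-1.42913428  0.60855467  5.27821545]
50.67393062597762
1 0.0141 [ 0.0012 -0.0064]
2 0.0282 [ 0.003  -0.0127]
3 0.0422 [ 0.0053 -0.0189]
4 0.0563 [ 0.0081 -0.0248]
5 0.0704 [ 0.0115 -0.0304]
6 0.0845 [ 0.0154 -0.0357]
7 0.0985 [ 0.0197 -0.0406]
8 0.1126 [ 0.0244 -0.0452]
9 0.1267 [ 0.0295 -0.0493]
10 0.1408 [ 0.0349 -0.0529]
```

Request:
move_arm(steps=[0,0,0.007,0.0005,-0.0032,0,-1,0,0,0.0141,0.0012,-0.0064,0,-1,0,0,0.0211,0.002,-0.0096,0,-1,0,0,0.0282,0.003,-0.0127,0,-1,0,0,0.0352,0.0041,-0.0158,0,-1,0,0,0.0422,0.0053,-0.0189,0,-1,0,0,0.0493,0.0067,-0.0219,0,-1,0,0,0.0563,0.0081,-0.0248,0,-1,0,0,0.0634,0.0098,-0.0276,0,-1,0,0,0.0704,0.0115,-0.0304,0,-1])

```text
clock: 14.4
position: [0.4999, -0.0216, 0.1138]
ee_rot: [-0.001, 0.958, 0.286, 0.001]
contact_force: [-0.7, 3.1, 5.2]
width: 0.0176
gripper_force: 29.8
```

```bash
cat > l.py <<'E'
from rig import manip
from scipy.spatial.transform import Rotation as R
import numpy as np
s=manip.get_state();p=s["position"];y=R.from_quat(s["ee_rot"],scalar_first=True).as_matrix()[:,1]
P=np.array([.5617,.0186]);v=p[:2]-P;r=np.hypot(*v);a0=np.arctan2(-v[1],-v[0]);print(p,r,np.degrees(a0),"tool lever angle",90+np.degrees(np.arctan2(y[1],y[0])),s["contact_force"],s["width"])
D=np.radians(58.75)-a0;r=.0741;print(np.degrees(D))
for i in range(1,11):
    a=a0+D*i/10;print(i,round(np.degrees(D*i/10)/360,4),(P-r*np.array([np.cos(a),np.sin(a)])-p[:2]).round(4))
E
python3 l.py
```

```text
[ 0.49993505 -0.021571    0.11384065] 0.07367916008062651 33.039376910191294 tool lever angle 33.27236241362537 [-0.74658999  3.09635556  5.15656926] 0.01764683745243496
25.710623089808706
1 0.0071 [ 0.0015 -0.003 ]
2 0.0143 [ 0.0035 -0.0056]
3 0.0214 [ 0.0056 -0.0082]
4 0.0286 [ 0.0079 -0.0107]
5 0.0357 [ 0.0102 -0.013 ]
6 0.0429 [ 0.0126 -0.0153]
7 0.05 [ 0.0152 -0.0174]
8 0.0571 [ 0.0178 -0.0195]
9 0.0643 [ 0.0205 -0.0214]
10 0.0714 [ 0.0233 -0.0232]
```

Request:
move_arm(steps=[0,0,0.0078,0.0016,-0.0029,0,-1,0,0,0.0157,0.0035,-0.0056,0,-1,0,0,0.0235,0.0056,-0.0082,0,-1,0,0,0.0314,0.0079,-0.0107,0,-1,0,0,0.0392,0.0102,-0.013,0,-1,0,0,0.0471,0.0126,-0.0153,0,-1,0,0,0.0549,0.0152,-0.0174,0,-1,0,0,0.0627,0.0178,-0.0195,0,-1,0,0,0.0706,0.0205,-0.0214,0,-1,0,0,0.0706,0.0233,-0.0232,0,-1])

```text
clock: 15.4
position: [0.5234, -0.0442, 0.1137]
ee_rot: [-0.001, 0.872, 0.489, 0.001]
contact_force: [-1.9, 8.2, 7.9]
width: 0.0177
gripper_force: 30.4
```

```bash
python3 l.py|head -2
```

```text
[ 0.52344079 -0.04415295  0.11374811] 0.07349625598868105 58.630179431633266 tool lever angle 58.577738898351384 [-1.90990329  8.23048589  7.85713917] 0.017685478367719
0.11982056836673056
```

Now I'll open slowly, rise, and move away from the camera views.

Request:
move_arm(steps=[0,0,0,0,0,0,-0.5,0,0,0,0,0,0,-0.4,0,0,0,0,0,0,-0.2,0,0,0,0,0,0,0,0,0,0,0,0,0,0.2,0,0,0,0,0,0,0.4,0,0,0,0,0,0.02,0.4,0,0,0,0,0,0.05,0.4,0,0,0,0,0,0.09,0.4,0,0,0,0,0,0.13,0.4])

```text
clock: 16.4
position: [0.5225, -0.0453, 0.2445]
ee_rot: [-0.0, 0.872, 0.49, -0.0]
contact_force: [0.8, -0.3, -0.7]
width: 0.0598
gripper_force: 0.0
```

Request:
move_arm(steps=[0,0,0,-0.018,-0.04,0,0.4,0,0,0,-0.036,-0.08,0,0.4,0,0,0,-0.054,-0.12,0,0.4,0,0,0,-0.072,-0.16,0,0.4,0,0,0,-0.09,-0.2,0,0.4,0,0,0,-0.108,-0.24,0,0.4,0,0,0,-0.126,-0.28,0,0.4,0,0,0,-0.144,-0.32,0,0.4,0,0,0,-0.162,-0.36,0,0.4,0,0,0,-0.18,-0.4,0,0.4])

```text
clock: 17.4
position: [0.3419, -0.4469, 0.2436]
ee_rot: [0.0, 0.872, 0.49, 0.0]
contact_force: [0.9, 0.3, -0.2]
width: 0.0598
gripper_force: 0.0
```

Run:
```python
from rig import manip
from h import *
import pickle
S=manip.get_image("side");T=manip.get_image("top");pickle.dump((S,T),open("d1.pkl","wb"))
a=cv2.resize(S["pixels"][215:315,220:370],(480,320),interpolation=2);b=cv2.resize(T["pixels"][215:305,265:365],(320,288),interpolation=2)
b=cv2.copyMakeBorder(b,0,32,0,0,0);cv2.imwrite("pics/l1.png",np.hstack([a,b]))
print(manip.get_state()["position"])
```

```text
[ 0.34070436 -0.45055035  0.24310129]
```

View pics/l1.png

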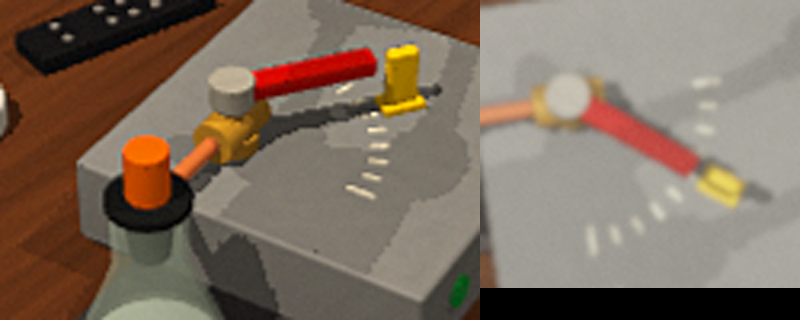

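The lever now points at the tab in both views (side: tip (372,62), tab (402,75)). I'll measure the remaining angle.

Run:
```python
from h import *
import pickle
S,T=pickle.load(open("d1.pkl","rb"))
def mask(c,f):
    p=c["pixels"].astype(int);b,g,r=p[...,0],p[...,1],p[...,2];m=f(b,g,r).astype(np.uint8)
    m[:200]=0;m[320:]=0;m[:,:285]=0;m[:,370:]=0;return m
red=lambda b,g,r:(r>110)&(g<.5*r)&(b<.5*r)
yel=lambda b,g,r:(r>130)&(g>.6*r)&(b<.5*g)
P=np.array([.5617,.0186])
# model-vs-mask: score yaw by IoU with box silhouettes in both views
def sil(c,ang,r0,r1,w,z0,z1):
    d=-np.array([np.cos(ang),np.sin(ang)]);n=np.array([-d[1],d[0]])
    X=[[*(P+d*r+n*s*w/2),z] for r in(r0,r1) for s in(-1,1) for z in(z0,z1)]
    h=cv2.convexHull(np.float32(proj(c,X)));m=np.zeros((480*8,640*8),np.uint8)
    cv2.fillConvexPoly(m,((h+.5)*8).astype(int),255);return cv2.resize(m,(640,480),interpolation=cv2.INTER_AREA)/255.
for nm,c in(("side",S),("top",T)):
    for k,f,g in(("lever",red,(.02,.1,.018,.107,.121)),("tab",yel,(.111,.133,.010,.07,.116))):
        m=mask(c,f);best=[]
        for a in np.arange(50,68,.25):
            s=sil(c,np.radians(a),*g);best.append((np.minimum(s,m).sum()/np.maximum(s,m).sum(),a))
        print(nm,k,m.sum(),sorted(best)[-4:])
m=mask(T,red);v,u=np.nonzero(m);X=np.array([ray(T,(a,b),.119)[:2] for a,b in zip(u,v)])
c0=X.mean(0);d=np.linalg.svd(X-c0)[2][0];d*=np.sign(-d[0]);print("lever PCA",np.degrees(np.arctan2(-d[1],-d[0])),c0, "from P",np.degrees(np.arctan2(*(P-c0)[::-1])))
m=mask(T,yel);v,u=np.nonzero(m);q=ray(T,(u.mean(),v.mean()),.110)[:2];print("tab",q,np.degrees(np.arctan2(*(P-q)[::-1])),np.hypot(*(P-q)))
```

```text
side lever 345 [(np.float64(0.6679723074474575), np.float64(62.0)), (np.float64(0.6686574823702209), np.float64(61.25)), (np.float64(0.6708462002626628), np.float64(61.75)), (np.float64(0.6721675008460539), np.float64(61.5))]
side tab 317 [(np.float64(0.5084953046516707), np.float64(58.25)), (np.float64(0.5100593015594113), np.float64(59.0)), (np.float64(0.5103801504876105), np.float64(58.5)), (np.float64(0.5111310651438333), np.float64(58.75))]
top lever 263 [(np.float64(0.7372416750698332), np.float64(59.75)), (np.float64(0.7381551630151126), np.float64(58.75)), (np.float64(0.7392744259551921), np.float64(58.25)), (np.float64(0.7399686247167508), np.float64(59.25))]
top tab 72 [(np.float64(0.7941829829002428), np.float64(59.75)), (np.float64(0.8266150141346457), np.float64(59.0)), (np.float64(0.8278062558845067), np.float64(59.5)), (np.float64(0.8366071901307778), np.float64(59.25))]
lever PCA 59.57139621129862 [ 0.53293218 -0.02888996] from P 58.79392957451098
tab [ 0.49852101 -0.08507487] 58.642060082293234 0.12140866065915273
```

```bash
python3 -c "
from rig import manip
print(manip.sign_off())"
```

```text
the job is handed in; nothing more can be done
None
```

I handed the job in after about 17.5 s: the stopper is seated upright in the flask with its collar on the rim. The red lever was turned after that and points at the yellow tab, within about 1° in the top view; the side-view fit, on patchy colour masks, read up to 3° off.

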